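Tamp two coffee pods home in the espresso barrel

TASK

Load the clear brew barrel of the hand espresso press for a double shot: one coffee pod is already stuck part-way down it, so put the other pod in on top and, with the tamper held in the gripper, pack both down until they bottom out, finishing with a firm push of about 15 N. Then take the tamper out and stand it upright on the placemat again, letting go of it, and leave the rest of the breakfast things where they are.

Things in the scene. Friction and masses are not known exactly. Their poses are not given: they have to be found in the camera images.
- barrel: The brew barrel, fixed: an upright clear tube on a steel holder (72 mm across) and a round dark wooden block (92 mm across, 14 mm high). A black level handle sticks out along its +x to 148 mm from the axis, 14 to 40 mm above the placemat. Origin: centre of its underside, on the placemat; z up along the tube's axis.
- barrel_mouth (a point): Centre of the barrel's open top, on its axis at the rim, 136 mm above the placemat. The bore is 46 mm across and flares over its top 12 mm to 58 mm at the rim; outside the tube is 54 mm across, 66 mm at the rim.
- barrel_floor (a point): Centre of the barrel's flat inner floor, on the axis, 96 mm below the rim, 40 mm above the placemat. Two pods packed home fill the lowest 36 mm: their top is then 60 mm below the rim. Three sprung grey silicone strips down the bore, from 10 mm below the rim, grip the pods: a pod put in at the mouth rests on the strips' tops and stays where pushed; pushing takes some 3 to 10 N until both bottom out.
- pod_low_center (a point): Centre of the coffee pod that is stuck part-way down the barrel at the start: a cream paper-covered hard disc, 42 mm across and 18 mm high with bevelled edges, its centre 9 mm above its underside; z is its axis. At the start it lies level with its underside 25 to 50 mm above the barrel's floor.
- pod_center (a point): Centre of the other coffee pod, same shape and size (42 mm across, 18 mm high, 13 to 25 g), lying flat and loose on the placemat; its centre is 9 mm above its underside, z is its axis.
- tamper_grip (a point): Point on the tamper's axis in its wooden grip, 105 mm above the underside of its foot; z points from foot to grip. The tamper is 135 mm long, 0.2 to 0.3 kg, standing upright on a flat round steel foot (38 mm across, 15 mm high); above it a 15 mm thick stem to 62 mm, a 23 mm collar, and from 68 to 128 mm the round dark grip, 25 mm across, tapering to its end at 135 mm.
- tamper_foot (a point): Centre of the underside of the tamper's foot, 105 mm below tamper_grip along its axis.
- mat: The beige woven placemat, fixed: 320 mm along its x, 540 mm along its y, 2 mm thick. Origin at the centre of its underside, on the table; its upper side is 2 mm above the table. Barrel, loose pod and tamper stand on it, side by side.
- capsule_a: Bystander: small aluminium coffee capsule with a 37 mm flange, 29 mm high, flange down on the placemat; origin at the centre of its underside.
- capsule_b: Bystander: a second capsule like capsule_a.
- spoon: Bystander: steel coffee spoon, 130 mm long with a round 30 mm bowl, lying on the placemat along its x; origin under its middle.
- cup: Bystander: china cup on a saucer, 80 mm across and 60 mm high, left of the placemat; origin at the centre of its underside.
- sugar_bowl: Bystander: round white lidded sugar bowl, 96 mm across, 86 mm high, right of the placemat; origin at the centre of its underside.
- teapot: Bystander: china pot, 104 mm across without spout and handle, 160 mm high, right of the placemat; origin at the centre of its underside.
- milk_jug: Bystander: small open steel jug, 68 mm across, 75 mm high, left of the far corner of the placemat; origin at the centre of its underside.

How it is judged:
By the outcome, as a careful person would: the job done as asked, in the order asked, and still so for the second after the job is handed in, with the robot touching nothing.
It also fails if it takes over 56 s, if anything falls off the work surface, if the arm or the gripper's body presses on something with over 40 N, if the wrist force passes 120 N, or if a joint passes its speed limit or range.

ROBOT

A 6-joint arm with a two-finger parallel gripper is mounted at the origin on the work surface. World frame = base frame: x ahead of the robot, y to its left, z up, the work surface at z = 0. Lengths are in m, angles in degrees, forces in N, time in s.
With the tool pointing down it reaches from about 0.25 to 0.725 m from the base axis. Payload 9.7 kg.
Tool frame: the origin (TCP) lies where the fingers leave the gripper's body, on its centre line; the fingertips stand 73 mm ahead of it and the grasp point (between the pads) lies 54 mm ahead of it; z points along the fingers, y is the line along which they close (so a half turn about z gives the same grasp; the last joint's range is limited). The gripper opens to 85 mm and grips with 20 to 120 N. Pads are 22 mm wide; open, the fingers measure 114 mm over their backs; the gripper's body (76 mm by 85 mm) begins 54 mm behind the grasp point. The pads swing forward as they close: fully open they stand 13 mm farther back than shut.
Start: joints at [66.807, 4.979, 10.078, 95.1, 0, 90], TCP at [0.217, 0.506, 0.304] pointing down, gripper open.
Joint ranges: [-179.16, 179.16], [-48.56, 103.87], [-65.8, 70.77], [-126.05, 130.52], [-82.76, 87.17], [-180, 180]. Speed limits (degrees/s): [127.2, 127.2, 147.25, 180, 180, 180].

INTERFACE

Orientations are given as [roll, pitch, yaw] about the fixed x, y, z axes, in that order (R = Rz(yaw) Ry(pitch) Rx(roll)).
In Python, from workcell import sensors, imaging, bot gives the robot as it stands.
- The arm moves only by the tool apply_moves, never from a script. Its argument "rows" is a list of rows, each a list of 3 entries, a list of its own where there are three numbers: the shift along the tool's x, y, z in units of 10 cm (1.0 is 10 cm), then the turn, a rotation vector about the tool's x, y, z in units of 30 degrees (1.0 is 30 degrees), then the opening, from 0 (shut) to 1 (fully open). A call has 1 to 20 rows; each row is the pose to reach, as a shift and turn from the pose commanded when the call began, along the tool's axes at that moment; what a row does not reach only later rows make up. A row lasts 1/10 s, in which the tool goes at most 50 mm and 8.59 degrees, less where a joint would pass 70% of its speed; a pose out of reach is approached as far as the arm can. A call with a number of a shift or a turn outside -1 to 1 is refused whole. A call with a gripper value outside its range is refused whole. The fingers move at their own pace and stop on an object; "force" is the grip in N (left out, the last holds). Time passes only in rows, so rows that repeat a pose let the fingers close. It gives the time, the measured TCP pose, the force, the opening and the grip force at its end, in the units of the state.
- sensors.get_obs(): the state, without advancing time (a new reading comes with each control period).
- imaging.camera(name): name is "scene" or "side" or "wrist"; returns (picture, depth): 384x512x3 uint8, red, green, blue; 384x512 float32, m along the optical axis (not along the pixel's ray), 0 where there is no reading.
- imaging.get_calibration(name): a dict with "intrinsics" (3x3 intrinsics, pixels), "world_from_camera" (4x4, takes a point from camera to world coordinates). Camera axes: x right, y down, z forward; pixel columns grow to the right and rows downward; lengths in m; the calibration is good to about 2 mm. A picture is of the moment at which its call begins: read the wrist's pose just before it. get_calibration takes no time and is no camera call; for the wrist camera it gives the pose at the moment of the call.
- bot.job_done(): hands the job in; it is judged then, once.
The state is a dict: "time": time; "q": joint angles; "qd": joint speeds; "joint_efforts": joint torques, N m; "ee_pos": TCP position; "tcp_rot": TCP orientation; "wrist_force": force on the tool from outside, world axes, zero at the start; "torque": the same for the moment, N m; "opening": finger opening in m; "grasp_force": force on a finger pad.
Only numpy, scipy, OpenCV 4.12 (cv2) and the standard library are available. Lean on these libraries where they do the work, as an engineer would, in place of code of your own. Each camera call takes 0.05 s, during which the arm holds its last target. There are 200 camera calls.

## Working session

There is one attempt and no reset: what is moved stays moved. The work goes in short steps, Python scripts to look and compute and a tool call to move; the robot and the scene stay as the last step left them, time stands still between calls to the robot, and variables do not carry over. Pictures are saved under pics/ and viewed, at most 10 in all, crops included, and the job is handed in when it is done.

Besides the shell and the picture viewer there is one more tool, called after "Call:" as name(argument=value, ...) on one line, values as JSON. apply_moves: Moves the arm, as the interface text tells. Its arguments: {"type":"object","properties":{"rows":{"type":"array"},"force":{"type":"number"}},"required":["rows"]}

```bash
mkdir -p pics; cat > h.py <<'E'
import numpy as np, cv2
from workcell import sensors, imaging, bot
from scipy.spatial.transform import Rotation as R
def grab(n):
    c=imaging.get_calibration(n); p,d=imaging.camera(n)
    K=np.array(c["intrinsics"]);T=np.array(c["world_from_camera"])
    v,u=np.mgrid[0:384,0:512]
    P=np.stack([(u-K[0,2])/K[0,0]*d,(v-K[1,2])/K[1,1]*d,d],-1)@T[:3,:3].T+T[:3,3]
    return p,d,P,K,T
E
python3 - <<'E'
from h import *
o=sensors.get_obs();print(o)
for n in("scene","side","wrist"):
    p,d,P,K,T=grab(n);np.savez("pics/"+n,p=p,d=d,P=P,K=K,T=T)
    print(n,K[0,0],T.round(3).tolist())
    cv2.imwrite(f"pics/{n}0.png",cv2.resize(p[:,:,::-1],(800,600)))
E
```

```text
{'time': 0.0, 'q': array([6.68080985e+01, 5.01018073e+00, 1.00356110e+01, 9.50990821e+01,
       3.86273600e-05, 8.99994658e+01]), 'qd': array([-0.03057421,  0.04699097,  0.03227752,  0.00633609,  0.03475543,
        0.11243895]), 'joint_efforts': array([ 2.38837119e-04, -5.20383918e+01,  4.64801002e+01,  1.64500420e-02,
       -7.55460292e-05, -9.87996202e-06]), 'ee_pos': array([0.21654659, 0.50543872, 0.30320219]), 'tcp_rot': array([-1.79926348e+02, -3.93140574e-05,  1.56808633e+02]), 'wrist_force': array([ 0.06611976, -0.28476012, -0.86671957]), 'torque': array([0.06337525, 0.0236449 , 0.00341674]), 'grasp_force': 0.0, 'opening': 0.08510501062585685}
scene 384.33708397004307 [[0.818, 0.384, -0.429, 0.988], [0.576, -0.558, 0.597, -0.586], [-0.011, -0.736, -0.677, 0.767], [0.0, 0.0, 0.0, 1.0]]
side 407.3546557322785 [[0.977, -0.156, 0.144, 0.393], [-0.212, -0.668, 0.713, -0.909], [-0.015, -0.728, -0.686, 1.009], [0.0, 0.0, 0.0, 1.0]]
wrist 324.2145062643796 [[0.394, 0.879, 0.268, 0.149], [0.919, -0.377, -0.116, 0.534], [-0.001, 0.292, -0.957, 0.373], [0.0, 0.0, 0.0, 1.0]]
```

View pics/scene0.png

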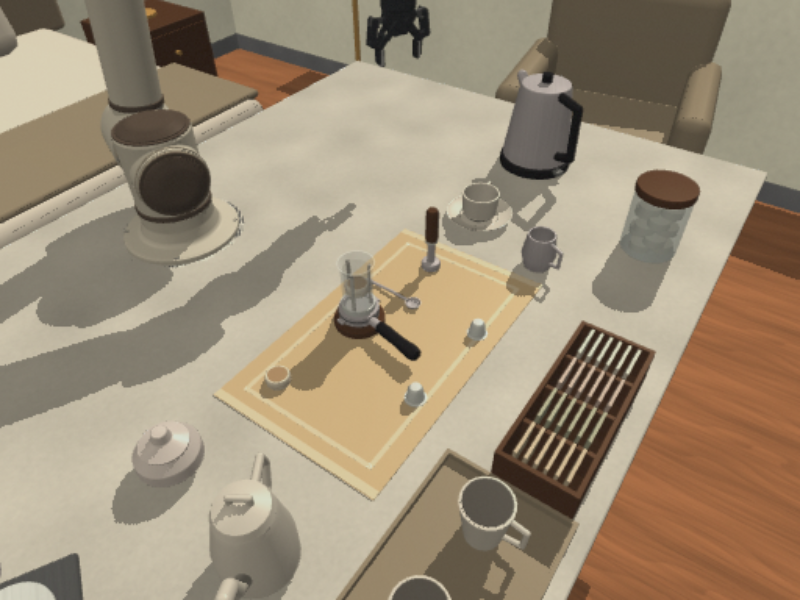

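View pics/side0.png

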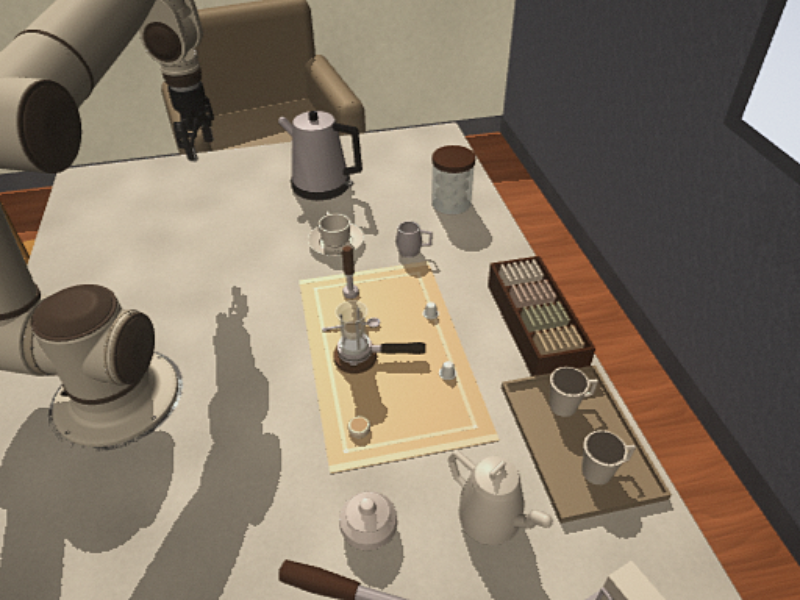

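The scene view shows the barrel base at (358,318), the loose pod at (277,377) and the tamper at (431,240). The side view shows them at (355,355), (359,427) and (350,270).

```bash
python3 - <<'E'
from h import *
from scipy.optimize import least_squares
def circ(X,r=None):
    f=lambda a:np.hypot(X[:,0]-a[0],X[:,1]-a[1])-(a[2] if r is None else r)
    s=least_squares(f,[*X.mean(0),.02],loss='soft_l1',f_scale=.001);return s.x.round(4),np.abs(s.fun).mean().round(4)
pix={"scene":dict(pod=(277,377,18),tam=(431,240,36),bar=(360,300,50)),"side":dict(pod=(359,427,16),tam=(349,268,32),bar=(355,350,50))}
for n in pix:
    z=np.load(f"pics/{n}.npz");P=z["P"];d=z["d"];K=z["K"];T=z["T"]
    v,u=np.mgrid[0:384,0:512]
    for k,(a,b,r) in pix[n].items():
        m=(np.hypot(u-a*.64,v-b*.64)<r*.64)&(d>0);X=P[m]
        if k=="pod":
            t=X[X[:,2]>.0165];print(n,k,len(t),np.median(t,0).round(4),((t.max(0)+t.min(0))/2).round(4),np.ptp(t,axis=0).round(4))
        if k=="tam":
            for lo,hi,rr in((.075,.128,.0125),(.006,.015,.019)):
                t=X[(X[:,2]>lo)&(X[:,2]<hi)];
                if len(t)>5: print(n,k,lo,len(t),t.mean(0).round(4),circ(t[:,:2],rr), 'top',X[:,2].max().round(4))
        if k=="bar":
            print(np.histogram(X[:,2],bins=np.arange(0,.16,.01))[0])
            for lo,hi,rr in((.013,.018,None),(.004,.012,.046),(.02,.038,.036),(.132,.142,.033),(.06,.12,.027)):
                t=X[(X[:,2]>lo)&(X[:,2]<hi)]
                if len(t)>5:print(n,k,lo,len(t),t.min(0).round(4),t.max(0).round(4),circ(t[:,:2],rr))
    p=z["p"]
    c=[p[y-45:y+45,x-45:x+45,::-1] for x,y in ((int(pix[n]["bar"][0]*.64),int(pix[n]["bar"][1]*.64)-8),)][0]
    cv2.imwrite(f"pics/{n}crop.png",cv2.resize(c,(400,400),interpolation=cv2.INTER_CUBIC))
a,b=[cv2.imread(f"pics/{n}crop.png") for n in pix];cv2.imwrite("pics/crop0.png",np.hstack([a,b]))
print({n:(int(pix[n]["bar"][0]*.64)-45,int(pix[n]["bar"][1]*.64)-53) for n in pix})
E
```

```text
scene pod 165 [ 0.4647 -0.1925  0.02  ] [ 0.4633 -0.1915  0.02  ] [0.0411 0.0394 0.0069]
scene tam 0.075 125 [0.5129 0.1859 0.1011] (array([0.5081, 0.1944, 0.02  ]), np.float64(0.0011)) top 0.139
scene tam 0.006 72 [0.4919 0.2708 0.0113] (array([0.4828, 0.315 , 0.02  ]), np.float64(0.0656)) top 0.139
[1555  225   60  194  128   83   52   57   57   70   98  110  109  169
    3]
scene bar 0.013 163 [ 0.4431 -0.0526  0.0131] [0.53   0.0837 0.018 ] (array([ 0.4844, -0.0041,  0.0423]), np.float64(0.0049))
scene bar 0.004 261 [ 0.3407 -0.0758  0.004 ] [0.559  0.1631 0.0119] (array([0.4901, 0.0213, 0.02  ]), np.float64(0.0317))
scene bar 0.02 199 [ 0.4644 -0.0501  0.0215] [0.5778 0.0352 0.0379] (array([ 0.5286, -0.054 ,  0.02  ]), np.float64(0.0091))
scene bar 0.132 139 [ 0.4535 -0.0381  0.132 ] [0.5179 0.0271 0.1406] (array([ 0.4884, -0.0088,  0.02  ]), np.float64(0.0034))
scene bar 0.06 444 [ 0.4602 -0.0347  0.06  ] [0.5136 0.0185 0.12  ] (array([ 0.4857, -0.0061,  0.02  ]), np.float64(0.0016))
side pod 117 [ 0.4616 -0.1956  0.0196] [ 0.4612 -0.1937  0.0211] [0.0407 0.0389 0.0091]
side ta
[... 248 characters left out ...]
 43   64   58   72   75  113
    4]
side bar 0.013 124 [ 0.4398 -0.0546  0.013 ] [0.5291 0.083  0.018 ] (array([ 0.4855, -0.0058,  0.0419]), np.float64(0.0046))
side bar 0.004 446 [ 0.3885 -0.1236  0.004 ] [0.5965 0.1599 0.0118] (array([ 0.484 , -0.0056,  0.02  ]), np.float64(0.0426))
side bar 0.02 162 [ 0.4502 -0.0538  0.0203] [ 0.5883 -0.0136  0.038 ] (array([ 0.5255, -0.054 ,  0.02  ]), np.float64(0.013))
side bar 0.132 97 [ 0.454  -0.0399  0.132 ] [0.5171 0.0251 0.1414] (array([ 0.4844, -0.0115,  0.02  ]), np.float64(0.0034))
side bar 0.06 307 [ 0.4586 -0.037   0.0601] [0.5121 0.0187 0.1195] (array([ 0.4855, -0.0076,  0.02  ]), np.float64(0.002))
{'scene': (185, 139), 'side': (182, 171)}
```

View pics/crop0.png

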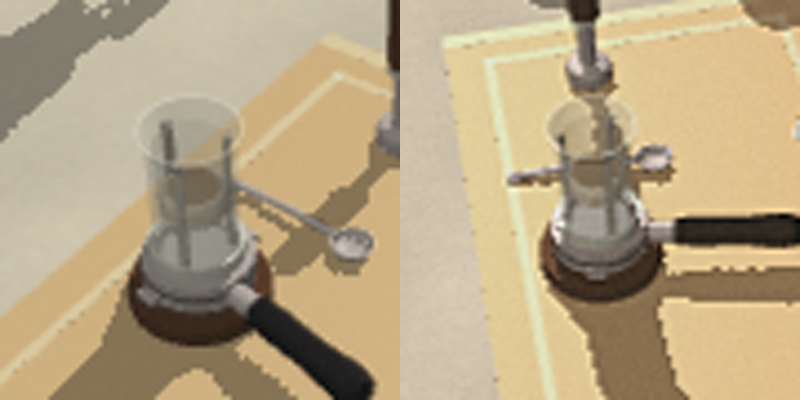

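The crops show the barrel with its pod about mid-tube. My estimates, with heights and sizes matching the given ones, are:
- **Barrel:** (.4856, -.0066)
- **Pod:** (.4625, -.193)
- **Tamper:** (.508, .194)

I'm moving toward the pod now and turning to yaw 90.

Call:
apply_moves(rows=[[[-0.93,-0.91,0],[0,0,0.9],1],[[-0.93,-0.91,0],[0,0,0.9],1],[[-0.93,-0.91,0],[0,0,0.9],1],[[-0.93,-0.91,0],[0,0,0.9],1],[[-0.93,-0.91,0],[0,0,0.9],1]], force=30)

```text
time: 0.65
ee_pos: [0.2665, 0.385, 0.304]
tcp_rot: [180.0, -0.0, 129.8]
wrist_force: [0.1, 0.2, 0.2]
opening: 0.0851
grasp_force: 0.0
```

Call:
apply_moves(rows=[[[-1,-0.5,0],[0,0,0.9],1],[[-1,-0.5,0],[0,0,0.9],1],[[-1,-0.5,0],[0,0,0.9],1],[[-1,-0.5,0],[0,0,0.9],1],[[-1,-0.5,0],[0,0,0.9],1]])

```text
time: 1.15
ee_pos: [0.2919, 0.2774, 0.3038]
tcp_rot: [-180.0, -0.0, 103.0]
wrist_force: [-0.5, 0.6, 0.5]
opening: 0.0854
grasp_force: 0.0
```

Call:
apply_moves(rows=[[[-1,0.5,0],[0,0,0.427],1],[[-1,0.5,0],[0,0,0.427],1],[[-1,0.5,0],[0,0,0.427],1],[[-1,0.5,0],[0,0,0.427],1]])

```text
time: 1.55
ee_pos: [0.3637, 0.1901, 0.3034]
tcp_rot: [-179.9, 0.0, 90.1]
wrist_force: [0.1, 0.4, -0.3]
opening: 0.0855
grasp_force: 0.0
```

Call:
apply_moves(rows=[[[-1,1,0],[0,0,0],1],[[-1,1,0],[0,0,0],1],[[-1,1,0],[0,0,0],1],[[-1,1,0],[0,0,0],1]])

```text
time: 1.95
ee_pos: [0.465, 0.0894, 0.3027]
tcp_rot: [-179.9, 0.0, 90.1]
wrist_force: [-1.1, 0.4, 0.9]
opening: 0.0853
grasp_force: 0.0
```

Call:
apply_moves(rows=[[[-1,0,0],[0,0,0],1],[[-1,0,0],[0,0,0],1],[[-1,0,0],[0,0,0],1]])

```text
time: 2.25
ee_pos: [0.4627, -0.012, 0.3037]
tcp_rot: [-180.0, 0.0, 90.0]
wrist_force: [0.7, 0.6, -0.4]
opening: 0.0853
grasp_force: 0.0
```

Call:
apply_moves(rows=[[[-1,0,0],[0,0,0],1],[[-1,0,0],[0,0,0],1],[[-1,0,0],[0,0,0],1],[[-1,0,0],[0,0,0],1],[[-1,0,0],[0,0,0],1]])

```text
time: 2.75
ee_pos: [0.4631, -0.1081, 0.3038]
tcp_rot: [-180.0, -0.0, 90.2]
wrist_force: [1.3, 0.4, 0.5]
opening: 0.0853
grasp_force: 0.0
```

```bash
python3 - <<'E'
from h import *
o=sensors.get_obs();print(o["ee_pos"],o["tcp_rot"])
p,d,P,K,T=grab("wrist");print(T.round(3).tolist())
cv2.imwrite("pics/w1.png",p[:,:,::-1])
m=(d>0)&(np.hypot(P[...,0]-.4625,P[...,1]+.193)<.035)&(P[...,2]>.0165)&(P[...,2]<.03)
X=P[m];print(m.sum(),X.mean(0),(X.max(0)+X.min(0))/2,np.ptp(X,axis=0))
(c,r)=cv2.minEnclosingCircle(X[:,:2].astype(np.float32)*1000);print(c,r)
E
```

```text
[ 0.46310879 -0.10806876  0.30381081] [-1.79985333e+02 -3.31358719e-02  9.01760467e+01]
[[1.0, 0.003, 0.001, 0.463], [0.003, -0.957, -0.291, -0.035], [0.0, 0.291, -0.957, 0.374], [0.0, 0.0, 0.0, 1.0]]
861 [ 0.46345685 -0.18898155  0.01973963] [ 0.46348016 -0.18982114  0.01933208] [0.04065855 0.03984435 0.00563323]
(463.38543701171875, -190.07028198242188) 20.915170669555664
```

View pics/w1.png

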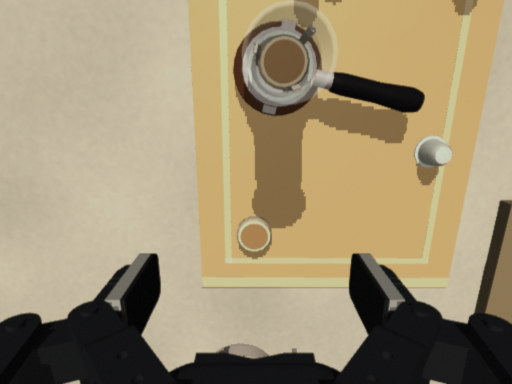

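The wrist view shows the pod at (254,235) and the barrel mouth around (290,50). The pod measures (.463, -.191) with a 42 mm diameter, which matches. I'm going down to grasp its upper half.

Call:
apply_moves(rows=[[[-0.82,0,0.5],[0,0,0],1],[[-0.82,0,1.0],[0,0,0],1],[[-0.82,0,1.0],[0,0,0],1],[[-0.82,0,1.0],[0,0,0],1]])

```text
time: 3.2
ee_pos: [0.4616, -0.1912, 0.1996]
tcp_rot: [-179.6, -0.1, 90.0]
wrist_force: [-0.5, 0.6, -0.1]
opening: 0.0856
grasp_force: 0.0
```

Call:
apply_moves(rows=[[[0,0,0.4],[0,0,0],0.85],[[0,0,0.7],[0,0,0],0.75],[[0,0,1.0],[0,0,0],0.75],[[0,0,1.0],[0,0,0],0.75],[[0,0,1.0],[0,0,0],0.75]])

```text
time: 3.7
ee_pos: [0.4635, -0.1909, 0.1057]
tcp_rot: [179.9, 0.0, 90.1]
wrist_force: [-0.0, 0.4, -0.1]
opening: 0.0644
grasp_force: 0.0
```

Call:
apply_moves(rows=[[[0,0,0.12],[0,0,0],0.75],[[0,0,0.24],[0,0,0],0.75],[[0,0,0.24],[0,0,0],0.75],[[0,0,0.24],[0,0,0],0.5],[[0,0,0.24],[0,0,0],0.4],[[0,0,0.24],[0,0,0],0.3],[[0,0,0.24],[0,0,0],0.3],[[0,0,0.24],[0,0,0],0.3],[[0,0,0.24],[0,0,0],0.3],[[0,0,0.24],[0,0,0],0.3]], force=30)

```text
time: 4.7
ee_pos: [0.4631, -0.1922, 0.0804]
tcp_rot: [179.9, 0.0, 90.0]
wrist_force: [-0.9, -0.2, 5.7]
opening: 0.0401
grasp_force: 30.7
```

The opening of 40.1 mm and the upward force suggest the pads are on the bevel, so I'm regripping slightly lower.

Call:
apply_moves(rows=[[[0,0,0],[0,0,0],0.6],[[0,0,0],[0,0,0],0.6],[[0,0,0.04],[0,0,0],0.6],[[0,0,0.04],[0,0,0],0.6],[[0,0,0.04],[0,0,0],0.3],[[0,0,0.04],[0,0,0],0.3],[[0,0,0.04],[0,0,0],0.3],[[0,0,0.04],[0,0,0],0.3],[[0,0,0.04],[0,0,0],0.3]])

```text
time: 5.6
ee_pos: [0.4627, -0.192, 0.0759]
tcp_rot: [-180.0, -0.0, 90.0]
wrist_force: [-0.1, -0.5, 0.6]
opening: 0.0404
grasp_force: 30.3
```

Call:
apply_moves(rows=[[[0,0,-0.2],[0,0,0],0.3],[[0,0,-0.6],[0,0,0],0.3],[[0,0,-1],[0,0,0],0.3],[[0,0,-1],[0,0,0],0.3],[[0,0,-1],[0,0,0],0.3]])

```text
time: 6.1
ee_pos: [0.4632, -0.1922, 0.1767]
tcp_rot: [179.9, 0.0, 90.0]
wrist_force: [0.2, -0.2, -1.2]
opening: 0.0406
grasp_force: 30.4
```

Call:
apply_moves(rows=[[[0.4,0,-0.45],[0,0,0],0.3],[[0.8,0.1,-0.6],[0,0,0],0.3],[[0.9,0.224,-0.6],[0,0,0],0.3],[[0.9,0.224,-0.6],[0,0,0],0.3],[[0.9,0.224,-0.6],[0,0,0],0.3],[[0.9,0.224,-0.6],[0,0,0],0.3]])

```text
time: 6.7
ee_pos: [0.4845, -0.1025, 0.2345]
tcp_rot: [-179.9, -0.0, 90.0]
wrist_force: [0.0, 0.1, -1.2]
opening: 0.0404
grasp_force: 30.6
```

```bash
python3 - <<'E'
from h import *
o=sensors.get_obs();print(o["ee_pos"],o["tcp_rot"],o["opening"],o["wrist_force"])
ims=[]
for n in("scene","side"):
    p,d,P,K,T=grab(n);np.savez("pics/b"+n,P=P,d=d,p=p)
    q=np.linalg.inv(T)@np.r_[o["ee_pos"]-[0,0,.06],1];q=K@q[:3];x,y=(q[:2]/q[2]).astype(int);print(n,x,y)
    ims.append(cv2.resize(p[y-40:y+40,x-40:x+40,::-1],(400,400),interpolation=cv2.INTER_CUBIC))
    m=(d>0)&(np.hypot(P[...,0]-o["ee_pos"][0],P[...,1]-o["ee_pos"][1])<.045)&(P[...,2]>.12)&(P[...,2]<.2)
    c=p[m].astype(int);X=P[m];w=(c.min(1)>110)&(c[:,0]-c[:,2]>10)
    print(w.sum(),X[w].min(0) if w.any() else'',X[w].max(0) if w.any() else'','tip',X[~w].min(0))
    # barrel again with rim
cv2.imwrite("pics/grip.png",np.hstack(ims))
p,d,P,K,T=grab("wrist")
m=(d>0)&(np.hypot(P[...,0]-.4856,P[...,1]+.0066)<.05)&(P[...,2]>.134)&(P[...,2]<.143)
X=P[m];print(m.sum(),X.min(0),X.max(0));print(cv2.minEnclosingCircle(X[:,:2].astype(np.float32)*1000))
E
```

```text
[ 0.48449944 -0.1025187   0.23454236] [-1.79867265e+02 -1.54098387e-02  8.99610414e+01] 0.040436727355700024 [ 0.03267656  0.07781234 -1.21502055]
scene 200 177
55 [ 0.45225003 -0.12207432  0.16190064] [ 0.51645437 -0.08632492  0.18787687] tip [ 0.44914498 -0.12314155  0.16367285]
side 228 212
123 [ 0.45012143 -0.12281447  0.16358697] [ 0.50296662 -0.08196169  0.182829  ] tip [ 0.45009926 -0.12539611  0.1608162 ]
3580 [ 0.45446576 -0.03779745  0.13400243] [0.51931423 0.01451257 0.14014191]
((486.8675537109375, -6.027248859405518), 32.5511589050293)
```

View pics/grip.png

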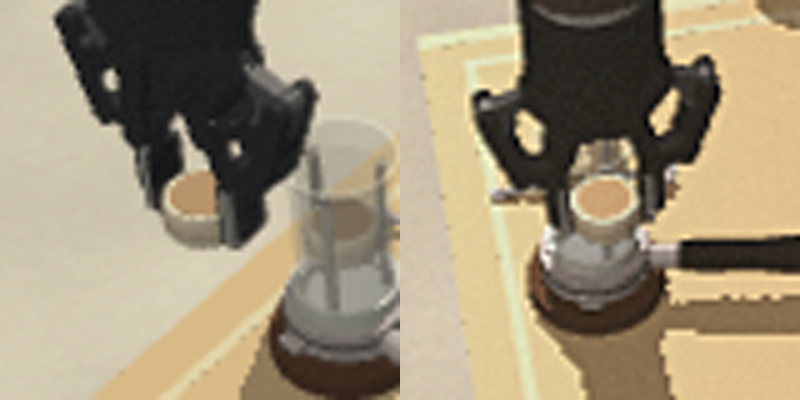

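The crops show the pod held level between the fingertips. I'm moving it over the mouth.

Call:
apply_moves(rows=[[[0.3,0,0],[0,0,0],0.3],[[0.7,0,0],[0,0,0],0.3],[[0.96,0.004,0],[0,0,0],0.3],[[0.96,0.004,0],[0,0,0],0.3],[[0.96,0.004,0],[0,0,0],0.3],[[0.96,0.004,0.12],[0,0,0],0.3],[[0.96,0.004,0.22],[0,0,0],0.3],[[0.96,0.004,0.22],[0,0,0],0.3],[[0.96,0.004,0.22],[0,0,0],0.3],[[0.96,0.004,0.22],[0,0,0],0.3]])

```text
time: 7.85
ee_pos: [0.4856, -0.0063, 0.2141]
tcp_rot: [180.0, 0.0, 90.0]
wrist_force: [-0.5, -0.3, 0.4]
opening: 0.0406
grasp_force: 30.6
```

Call:
apply_moves(rows=[[[0,0,0.02],[0,0,0],0.3],[[0,0,0.02],[0,0,0],0.3],[[0,0,0.02],[0,0,0],0.3]])

```text
time: 8.15
ee_pos: [0.4856, -0.006, 0.212]
tcp_rot: [180.0, 0.0, 90.0]
wrist_force: [0.3, -0.2, -0.4]
opening: 0.0405
grasp_force: 30.6
```

Call:
apply_moves(rows=[[[0,0,0.01],[0,0,0],0.3],[[0,0,0.01],[0,0,0],0.3],[[0,0,0.01],[0,0,0],0.3]])

```text
time: 8.45
ee_pos: [0.4856, -0.006, 0.2109]
tcp_rot: [180.0, 0.0, 90.0]
wrist_force: [0.0, -0.2, -0.9]
opening: 0.0404
grasp_force: 30.6
```

Call:
apply_moves(rows=[[[0,0,0],[0,0,0],0.8],[[0,0,0],[0,0,0],0.8],[[0,0,0],[0,0,0],0.8],[[0,0,0],[0,0,0],0.9],[[0,0,-0.3],[0,0,0],1],[[0,0,-0.7],[0,0,0],1],[[0,0,-0.9],[0,0,0],1],[[0,0,-0.9],[0,0,0],1]])

```text
time: 9.25
ee_pos: [0.4863, -0.006, 0.3041]
tcp_rot: [179.7, 0.0, 90.0]
wrist_force: [-0.1, 0.4, 0.2]
opening: 0.0851
grasp_force: 0.0
```

Call:
apply_moves(rows=[[[0.5,0.1,0],[0,0,0],1],[[1,0.22,0],[0,0,0],1],[[1,0.22,0],[0,0,0],1],[[1,0.22,0],[0,0,0],1]])

```text
time: 9.65
ee_pos: [0.5074, 0.095, 0.2996]
tcp_rot: [-179.9, 0.0, 90.1]
wrist_force: [0.0, 0.4, -1.8]
opening: 0.0853
grasp_force: 0.0
```

```bash
python3 - <<'E'
from h import *
o=sensors.get_obs();print(o["ee_pos"],o["tcp_rot"])
ims=[]
for n in("scene","side"):
    p,d,P,K,T=grab(n)
    q=np.linalg.inv(T)@np.r_[.486,-.006,.12,1];q=K@q[:3];x,y=(q[:2]/q[2]).astype(int)
    ims.append(cv2.resize(p[y-32:y+32,x-32:x+32,::-1],(400,400),interpolation=cv2.INTER_CUBIC))
    m=(d>0)&(np.hypot(P[...,0]-.4857,P[...,1]+.0063)<.017)&(P[...,2]>.1);X=P[m]
    A=np.c_[X[:,:2]-[.4857,-.0063],np.ones(len(X))];print(n,m.sum(),np.percentile(X[:,2],[5,50,95]),np.linalg.lstsq(A,X[:,2],rcond=None)[0])
cv2.imwrite("pics/in.png",np.hstack(ims))
E
```

```text
[0.50741633 0.09496966 0.29961663] [-1.79891541e+02  3.11386019e-02  9.01388352e+01]
scene 106 [0.13697742 0.13956628 0.14287562] [-0.07651066  0.12552374  0.13984556]
side 70 [0.13740871 0.13999169 0.1443865 ] [-0.10193571  0.08423686  0.14046488]
```

View pics/in.png

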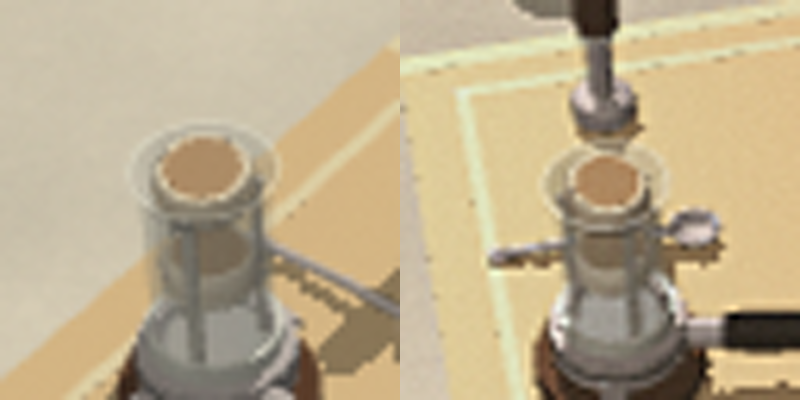

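The pod sits in the mouth, resting on the strips with a slight tilt of about 7° that the tamper will level. Next is the tamper.

Call:
apply_moves(rows=[[[0.5,0,0],[0,0,0],1],[[0.995,0,0],[0,0,0],1],[[0.995,0,0],[0,0,0],1],[[0.995,0,0],[0,0,0],1],[[0.995,0,0.4],[0,0,0],1],[[0.995,0,0.7],[0,0,0],1],[[0.995,0,0.7],[0,0,0],1]])

```text
time: 10.45
ee_pos: [0.5064, 0.1911, 0.2271]
tcp_rot: [-179.7, 0.1, 89.9]
wrist_force: [-0.4, -0.5, 0.3]
opening: 0.0853
grasp_force: 0.0
```

Call:
apply_moves(rows=[[[0,0,0.3],[0,0,0],1],[[0,0,0.6],[0,0,0],1],[[0,0,0.7],[0,0,0],0.8],[[0,0,0.7],[0,0,0],0.6],[[0,0,0.7],[0,0,0],0.4],[[0,0,0.7],[0,0,0],0.2],[[0,0,0.7],[0,0,0],0.1],[[0,0,0.7],[0,0,0],0.1],[[0,0,0.7],[0,0,0],0.1],[[0,0,0.7],[0,0,0],0.1]], force=70)

```text
time: 11.45
ee_pos: [0.5084, 0.1937, 0.163]
tcp_rot: [179.8, -0.1, 90.0]
wrist_force: [-0.8, -1.2, 6.6]
opening: 0.0234
grasp_force: 68.5
```

Call:
apply_moves(rows=[[[0,0,-0.3],[0,0,0],0.1],[[0,0,-0.7],[0,0,0],0.1],[[0,0,-1],[0,0,0],0.1],[[0,0,-1],[0,0,0],0.1]])

```text
time: 11.85
ee_pos: [0.5087, 0.194, 0.2661]
tcp_rot: [179.6, -0.2, 90.0]
wrist_force: [0.5, -0.1, -1.3]
opening: 0.0236
grasp_force: 69.3
```

Call:
apply_moves(rows=[[[-0.3,0,-0.5],[0,0,0],0.1],[[-0.7,-0.1,-0.8],[0,0,0],0.1],[[-1,-0.22,-0.8],[0,0,0],0.1],[[-1,-0.22,-0.8],[0,0,0],0.1],[[-1,-0.22,-0.8],[0,0,0],0.1],[[-1,-0.22,-0.8],[0,0,0],0.1]])

```text
time: 12.45
ee_pos: [0.4857, 0.094, 0.3399]
tcp_rot: [-179.9, -0.0, 90.0]
wrist_force: [0.0, 0.1, -2.6]
opening: 0.0234
grasp_force: 69.7
```

```bash
python3 - <<'E'
from h import *
from scipy.optimize import least_squares
o=sensors.get_obs();e=o["ee_pos"];print(e,o["tcp_rot"],o["wrist_force"],o["opening"])
ims=[]
for n in("scene","side"):
    p,d,P,K,T=grab(n)
    q=np.linalg.inv(T)@np.r_[e-[0,0,.1],1];q=K@q[:3];x,y=(q[:2]/q[2]).astype(int)
    ims.append(cv2.resize(p[y-50:y+50,x-50:x+50,::-1],(400,400),interpolation=cv2.INTER_CUBIC))
    m=(d>0)&(np.hypot(P[...,0]-e[0],P[...,1]-e[1])<.03)&(P[...,2]<e[2]-.08)&(P[...,2]>e[2]-.18);X=P[m]
    print(n,m.sum(),"foot z",X[:,2].min()-e[2])
    for lo,hi,r in((X[:,2].min()+.02,X[:,2].min()+.058,.0075),(X[:,2].min()+.002,X[:,2].min()+.013,.019)):
        t=X[(X[:,2]>lo)&(X[:,2]<hi)]
        c=T[:2,3]-e[:2];c/=np.linalg.norm(c)
        f=lambda a:np.hypot(t[:,0]-a[0],t[:,1]-a[1])-r
        s=least_squares(f,t[:,:2].mean(0)-c*r*.8,loss='soft_l1',f_scale=.001);print(len(t),s.x-e[:2],np.abs(s.fun).mean())
cv2.imwrite("pics/tam.png",np.hstack(ims))
E
```

```text
[0.48566294 0.09395074 0.33994919] [-1.79930411e+02 -2.46529933e-04  9.00115815e+01] [ 0.02318122  0.10980053 -2.62873181] 0.023391348190107
scene 257 foot z -0.16061720695145887
69 [-0.00088006  0.00028963] 0.0009783175024795992
55 [-0.00148836  0.00056371] 0.0013613020840364356
side 167 foot z -0.1606481387634483
47 [-0.00012108 -0.00175157] 0.0016669543432716236
37 [-0.00019995 -0.00025548] 0.001841554768102328
```

View pics/tam.png

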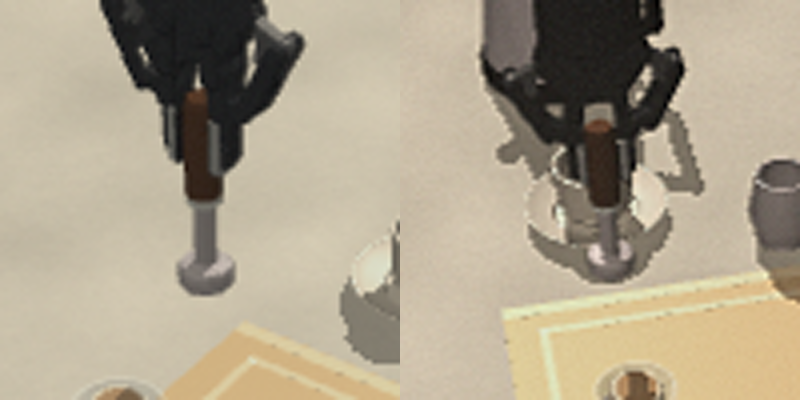

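The tamper hangs straight, its foot 161 mm below the TCP. I'm moving over the barrel and starting the push, which should end near TCP z ≈ .239.

Call:
apply_moves(rows=[[[-0.3,0,0],[0,0,0],0.1],[[-0.7,0,0],[0,0,0],0.1],[[-1,0,0],[0,0,0],0.1],[[-1,0,0],[0,0,0],0.1],[[-1,0,0],[0,0,0],0.1],[[-1,0,0.15],[0,0,0],0.1],[[-1,0,0.3],[0,0,0],0.1],[[-1,0,0.3],[0,0,0],0.1],[[-1,0,0.3],[0,0,0],0.1]])

```text
time: 13.45
ee_pos: [0.4855, -0.0056, 0.311]
tcp_rot: [-180.0, -0.0, 90.1]
wrist_force: [0.5, -0.2, -1.0]
opening: 0.023
grasp_force: 69.6
```

Call:
apply_moves(rows=[[[0,0,0.02],[0,0,0],0.1],[[0,0,0.04],[0,0,0],0.1],[[0,0,0.06],[0,0,0],0.1],[[0,0,0.08],[0,0,0],0.1],[[0,0,0.1],[0,0,0],0.1],[[0,0,0.12],[0,0,0],0.1]])

```text
time: 14.05
ee_pos: [0.4856, -0.0065, 0.2989]
tcp_rot: [180.0, -0.0, 90.0]
wrist_force: [-0.6, 0.6, 0.4]
opening: 0.0231
grasp_force: 69.9
```

Call:
apply_moves(rows=[[[0,0,0.02],[0,0,0],0.1],[[0,0,0.04],[0,0,0],0.1],[[0,0,0.06],[0,0,0],0.1],[[0,0,0.08],[0,0,0],0.1],[[0,0,0.1],[0,0,0],0.1]])

```text
time: 14.55
ee_pos: [0.4856, -0.0065, 0.2887]
tcp_rot: [180.0, 0.0, 90.0]
wrist_force: [0.8, 0.6, -0.7]
opening: 0.0237
grasp_force: 69.8
```

Call:
apply_moves(rows=[[[0,0,0.03],[0,0,0],0.1],[[0,0,0.06],[0,0,0],0.1],[[0,0,0.09],[0,0,0],0.1],[[0,0,0.12],[0,0,0],0.1],[[0,0,0.15],[0,0,0],0.1]])

```text
time: 15.05
ee_pos: [0.4856, -0.0065, 0.2737]
tcp_rot: [180.0, -0.0, 90.0]
wrist_force: [0.0, 2.0, 1.6]
opening: 0.0235
grasp_force: 70.0
```

Call:
apply_moves(rows=[[[0,0,0.03],[0,0,0],0.1],[[0,0,0.06],[0,0,0],0.1],[[0,0,0.09],[0,0,0],0.1],[[0,0,0.12],[0,0,0],0.1],[[0,0,0.15],[0,0,0],0.1]])

```text
time: 15.55
ee_pos: [0.4856, -0.0065, 0.2587]
tcp_rot: [180.0, 0.0, 90.0]
wrist_force: [0.3, 0.6, 3.7]
opening: 0.0236
grasp_force: 70.3
```

Call:
apply_moves(rows=[[[0,0,0.02],[0,0,0],0.1],[[0,0,0.04],[0,0,0],0.1],[[0,0,0.06],[0,0,0],0.1],[[0,0,0.08],[0,0,0],0.1],[[0,0,0.1],[0,0,0],0.1]])

```text
time: 16.05
ee_pos: [0.4856, -0.0065, 0.2488]
tcp_rot: [180.0, 0.0, 90.0]
wrist_force: [-0.1, 1.4, 3.1]
opening: 0.0233
grasp_force: 70.2
```

Call:
apply_moves(rows=[[[0,0,0.02],[0,0,0],0.1],[[0,0,0.04],[0,0,0],0.1],[[0,0,0.06],[0,0,0],0.1],[[0,0,0.07],[0,0,0],0.1],[[0,0,0.08],[0,0,0],0.1],[[0,0,0.08],[0,0,0],0.1]])

```text
time: 16.65
ee_pos: [0.4855, -0.0065, 0.2406]
tcp_rot: [-180.0, -0.0, 90.0]
wrist_force: [1.2, 1.2, 0.6]
opening: 0.0236
grasp_force: 70.0
```

Call:
apply_moves(rows=[[[0,0,0.01],[0,0,0],0.1],[[0,0,0.01],[0,0,0],0.1]])

```text
time: 16.85
ee_pos: [0.4855, -0.0065, 0.2395]
tcp_rot: [-180.0, 0.0, 90.0]
wrist_force: [0.1, 0.2, -1.1]
opening: 0.0232
grasp_force: 69.9
```

Call:
apply_moves(rows=[[[0,0,0.005],[0,0,0],0.1],[[0,0,0.005],[0,0,0],0.1]])

```text
time: 17.05
ee_pos: [0.4855, -0.0065, 0.2391]
tcp_rot: [-180.0, 0.0, 90.0]
wrist_force: [0.4, 0.5, -0.1]
opening: 0.0232
grasp_force: 70.0
```

Call:
apply_moves(rows=[[[0,0,0.005],[0,0,0],0.1],[[0,0,0.005],[0,0,0],0.1]])

```text
time: 17.25
ee_pos: [0.4855, -0.0065, 0.239]
tcp_rot: [180.0, 0.0, 90.0]
wrist_force: [-0.4, 0.9, 2.2]
opening: 0.0233
grasp_force: 70.2
```

Call:
apply_moves(rows=[[[0,0,0.003],[0,0,0],0.1],[[0,0,0.003],[0,0,0],0.1]])

```text
time: 17.45
ee_pos: [0.4855, -0.0065, 0.239]
tcp_rot: [180.0, -0.0, 90.0]
wrist_force: [-2.0, 0.5, 5.6]
opening: 0.0233
grasp_force: 70.5
```

It bottomed out at z .239 as predicted. I'm building the force up to 15 N, with a baseline of about −2.6 N from the tamper's weight.

Call:
apply_moves(rows=[[[0,0,0.003],[0,0,0],0.1],[[0,0,0.003],[0,0,0],0.1],[[0,0,0.003],[0,0,0],0.1]])

```text
time: 17.75
ee_pos: [0.4855, -0.0065, 0.239]
tcp_rot: [180.0, -0.0, 90.0]
wrist_force: [-2.1, 1.4, 6.6]
opening: 0.0234
grasp_force: 70.7
```

Call:
apply_moves(rows=[[[0,0,0.003],[0,0,0],0.1],[[0,0,0.003],[0,0,0],0.1],[[0,0,0.003],[0,0,0],0.1]])

```text
time: 18.05
ee_pos: [0.4856, -0.0065, 0.239]
tcp_rot: [179.9, -0.0, 90.0]
wrist_force: [-2.6, 0.4, 9.9]
opening: 0.0232
grasp_force: 70.9
```

Call:
apply_moves(rows=[[[0,0,0.003],[0,0,0],0.1],[[0,0,0.003],[0,0,0],0.1],[[0,0,0.003],[0,0,0],0.1],[[0,0,0.003],[0,0,0],0.1],[[0,0,0.003],[0,0,0],0.1]])

```text
time: 18.55
ee_pos: [0.4856, -0.0065, 0.239]
tcp_rot: [179.9, 0.0, 90.0]
wrist_force: [-2.3, 0.2, 10.7]
opening: 0.0236
grasp_force: 71.1
```

```bash
python3 -c "
from h import *
o=sensors.get_obs();print(o['wrist_force'],o['ee_pos'])"
```

```text
[-2.28060596  0.16182128 10.6814988 ] [ 0.48557039 -0.00648227  0.2389534 ]
```

Call:
apply_moves(rows=[[[0,0,0.002],[0,0,0],0.1],[[0,0,0.002],[0,0,0],0.1],[[0,0,0.002],[0,0,0],0.1],[[0,0,0.002],[0,0,0],0.1],[[0,0,0.002],[0,0,0],0.1],[[0,0,0.002],[0,0,0],0.1]])

```text
time: 19.15
ee_pos: [0.4856, -0.0065, 0.239]
tcp_rot: [179.9, 0.0, 90.0]
wrist_force: [-3.6, 0.6, 13.2]
opening: 0.0234
grasp_force: 71.2
```

The push is about 15.8 N. Now I'm withdrawing and returning the tamper to its spot.

Call:
apply_moves(rows=[[[0,0,-0.1],[0,0,0],0.1],[[0,0,-0.3],[0,0,0],0.1],[[0,0,-0.6],[0,0,0],0.1],[[0,0,-0.9],[0,0,0],0.1],[[0,0,-1],[0,0,0],0.1],[[0,0,-1],[0,0,0],0.1],[[0,0,-1],[0,0,0],0.1]])

```text
time: 19.85
ee_pos: [0.4856, -0.0065, 0.336]
tcp_rot: [-179.9, 0.0, 90.0]
wrist_force: [0.3, 0.0, -2.8]
opening: 0.0234
grasp_force: 69.8
```

```bash
python3 - <<'E'
from h import *
o=sensors.get_obs();e=o["ee_pos"];print(e,o["wrist_force"])
ims=[]
for n in("scene","side"):
    p,d,P,K,T=grab(n)
    q=np.linalg.inv(T)@np.r_[.486,-.006,.12,1];q=K@q[:3];x,y=(q[:2]/q[2]).astype(int)
    ims.append(cv2.resize(p[y-40:y+40,x-40:x+40,::-1],(400,400),interpolation=cv2.INTER_CUBIC))
    m=(d>0)&(np.hypot(P[...,0]-e[0],P[...,1]-e[1])<.025)&(P[...,2]<e[2]-.13)&(P[...,2]>.15)
    print(n,"foot",P[m][:,2].min()-e[2])
cv2.imwrite("pics/packed.png",np.hstack(ims))
E
```

```text
[ 0.48555939 -0.00651728  0.33603862] [ 0.26402197  0.01286762 -2.7528943 ]
scene foot -0.15951745424976
side foot -0.16145420092930246
```

View pics/packed.png

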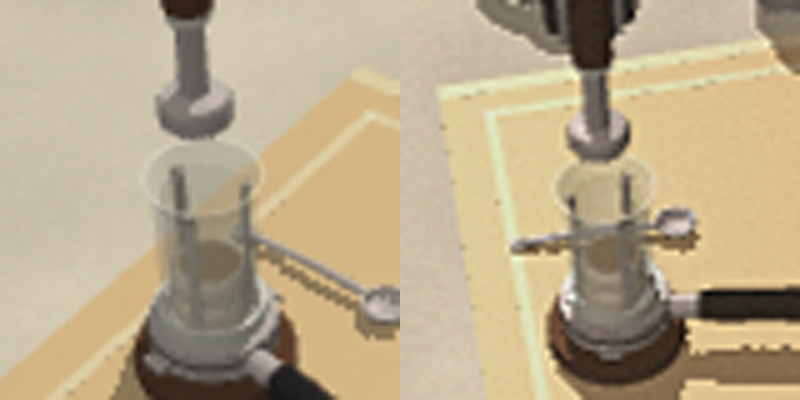

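The crops show both pods packed at the bottom and the tamper clear of the mouth. I'm carrying it back.

Call:
apply_moves(rows=[[[0.3,0,0],[0,0,0],0.1],[[0.7,0.1,0],[0,0,0],0.1],[[1,0.22,0],[0,0,0],0.1],[[1,0.22,0],[0,0,0],0.1]])

```text
time: 20.35
ee_pos: [0.5081, 0.0963, 0.3354]
tcp_rot: [-179.9, -0.0, 90.2]
wrist_force: [-0.9, 0.5, -2.6]
opening: 0.0236
grasp_force: 69.8
```

Call:
apply_moves(rows=[[[0.4,0,0],[0,0,0],0.1],[[0.8,0,0.2],[0,0,0],0.1],[[1,0,0.5],[0,0,0],0.1],[[1,0,0.8],[0,0,0],0.1],[[1,0,0.8],[0,0,0],0.1],[[1,0,0.8],[0,0,0],0.1]])

```text
time: 20.95
ee_pos: [0.5072, 0.1929, 0.2573]
tcp_rot: [-179.9, 0.0, 90.0]
wrist_force: [0.4, -0.5, -2.4]
opening: 0.0233
grasp_force: 69.8
```

Call:
apply_moves(rows=[[[0,0,0.2],[0,0,0],0.1],[[0,0,0.5],[0,0,0],0.1],[[0,0,0.75],[0,0,0],0.1],[[0,0,0.82],[0,0,0],0.1],[[0,0,0.86],[0,0,0],0.1],[[0,0,0.88],[0,0,0],0.1],[[0,0,0.88],[0,0,0],0.1],[[0,0,0.88],[0,0,0],0.1]])

```text
time: 21.75
ee_pos: [0.508, 0.1936, 0.1707]
tcp_rot: [179.9, -0.0, 90.0]
wrist_force: [-0.2, 0.3, -1.7]
opening: 0.0233
grasp_force: 69.8
```

Foot is about 7 mm above the mat, so I'm easing it down.

Call:
apply_moves(rows=[[[0,0,0.02],[0,0,0],0.1],[[0,0,0.04],[0,0,0],0.1],[[0,0,0.055],[0,0,0],0.1],[[0,0,0.065],[0,0,0],0.1],[[0,0,0.065],[0,0,0],0.1]])

```text
time: 22.25
ee_pos: [0.5076, 0.1935, 0.1631]
tcp_rot: [180.0, -0.0, 90.0]
wrist_force: [-0.7, -0.4, -0.7]
opening: 0.0235
grasp_force: 70.0
```

Call:
apply_moves(rows=[[[0,0,0.008],[0,0,0],0.1],[[0,0,0.008],[0,0,0],0.1],[[0,0,0.008],[0,0,0],0.1]])

```text
time: 22.55
ee_pos: [0.5077, 0.1935, 0.163]
tcp_rot: [180.0, -0.0, 90.0]
wrist_force: [-2.0, -1.1, 5.7]
opening: 0.0235
grasp_force: 70.7
```

Call:
apply_moves(rows=[[[0,0,-0.005],[0,0,0],0.1],[[0,0,-0.005],[0,0,0],0.3],[[0,0,-0.005],[0,0,0],0.5],[[0,0,-0.005],[0,0,0],0.7],[[0,0,-0.005],[0,0,0],1],[[0,0,-0.005],[0,0,0],1],[[0,0,-0.005],[0,0,0],1],[[0,0,-0.2],[0,0,0],1],[[0,0,-0.6],[0,0,0],1],[[0,0,-1],[0,0,0],1],[[0,0,-1],[0,0,0],1]], force=20)

```text
time: 23.65
ee_pos: [0.5088, 0.194, 0.268]
tcp_rot: [179.6, -0.2, 90.0]
wrist_force: [-0.0, 0.8, -0.6]
opening: 0.0855
grasp_force: 0.0
```

Call:
apply_moves(rows=[[[0.3,-0.5,-0.3],[0,0,0],1],[[0.3,-1,-0.3],[0,0,0],1],[[0.3,-1,-0.3],[0,0,0],1],[[0.3,-1,-0.3],[0,0,0],1]])

```text
time: 24.05
ee_pos: [0.4064, 0.2238, 0.2928]
tcp_rot: [179.9, -0.0, 90.1]
wrist_force: [0.0, -0.4, -0.6]
opening: 0.085
grasp_force: 0.0
```

```bash
python3 - <<'E'
from h import *
ims=[]
for n in("scene","side"):
    p,d,P,K,T=grab(n)
    q=np.linalg.inv(T)@np.r_[.495,.09,.06,1];q=K@q[:3];x,y=(q[:2]/q[2]).astype(int)
    ims.append(cv2.resize(p[y-75:y+75,x-75:x+75,::-1],(400,400),interpolation=cv2.INTER_CUBIC))
    m=(d>0)&(np.hypot(P[...,0]-.508,P[...,1]-.194)<.04)&(P[...,2]<.16)
    X=P[m];t=X[(X[:,2]>.075)&(X[:,2]<.128)];print(n,t.mean(0),X[:,2].max())
cv2.imwrite("pics/end.png",np.hstack(ims))
E
```

```text
scene [0.51196211 0.18588584 0.10301736] 0.13956550088905295
side [0.50608126 0.18311767 0.1027728 ] 0.14250457288013452
```

View pics/end.png

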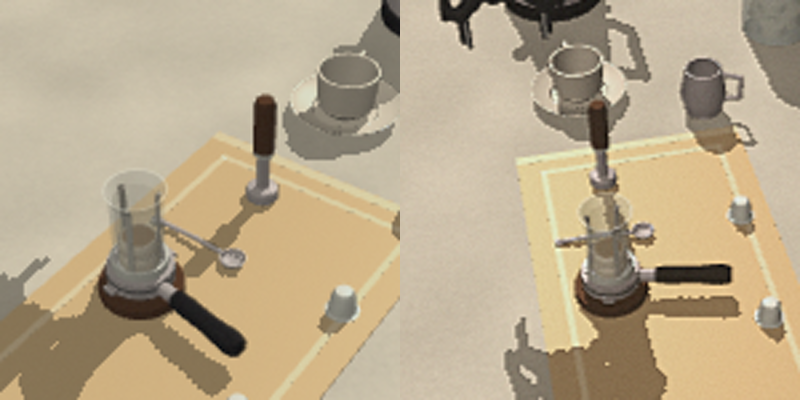

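The tamper stands upright on the mat at (263,150) and (600,145), the pods are packed, and the capsules, spoon, cup and jug are undisturbed.

```bash
python3 -c "
from workcell import bot
print(bot.job_done())"
```

```text
the job is handed in; nothing more can be done
None
```

I handed the job in at about 24 s: both pods are bottomed out in the barrel after a final push of roughly 16 N, the tamper stands released and upright on the placemat, and nothing else visible in the last pictures was disturbed.

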